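# Put the setup block away and close its case

## Task

Two matching steel setup blocks with drilled holes share the open plastic case; one is still out on the granite. Stand it upright in the empty bay of the case, lengthwise beside its mate, then swing the hinged lid fully shut. Leave the vise, the squeeze bottle, the little riser block and the mate where they stand.

Things in the scene. Friction and masses are not known exactly. Their poses are not given: they have to be found in the camera images.
- block: the setup block to put away: bright steel, 75 long (its x) x 25 wide (its y) x 50 mm high, about 0.6 kg, rows of dark holes (look only) in its faces, standing on its long narrow face on the table; a half turn about vertical makes no difference. Origin at the centre of its underside, z up
- mate: the identical second block, already standing in the other bay; origin as for the block. It stays there
- case: grey plastic case fixed to the table, base 110 mm (its x) x 150 mm (its y), rim 18 mm high, solid but for two bays side by side; each bay is 84 mm along x, 34 mm along y, 13 mm deep (floor 5 mm above the table), centred at x 0, y +37 or -37 mm. Origin under the centre of the base, z up. The lid's hinge line runs along y at x +55 mm, z +18 mm, on the side away from the robot
- bay: the empty bay; origin at the centre of its floor, axes as the case's: x along the bay's 84 mm, z up
- lid (a joint): angle of the lid about the hinge line: 0 fully shut, 1.57 upright, grows as it opens, stop at 1.9. A stiff hinge: it stays wherever it is left. Shut, the lid is a hollow frosted-grey shell of 3 mm walls, 110 x 150 mm and 44 mm tall (its top 62 mm above the table), open below, from the hinge line to the front edge of the base; the block clears its inside by 4 mm
- lid_tab (a point): centre of the lid's thumb tab, a 44 mm wide, 16 mm long, 6 mm thick tongue on the front face of the lid; centred 118 mm from the hinge line (5 mm above it when shut); when the lid is upright the tab is on top and sticks up
- vise: small steel toolmaker's vise, 115 x 46 x 52 mm; origin under its centre. A bystander
- squeeze: small white squeeze bottle with a thin spout, 42 mm diameter, 135 mm high; origin under its centre. A bystander
- riser: small plain steel riser block, 38 x 20 x 20 mm, not part of the pair; origin under its centre. A bystander

How it is judged:
By the outcome, as a careful person would: the job done as asked, in the order asked, and still so for the second after the job is handed in, with the robot touching nothing.
It also fails if it takes over 51 s, if anything falls off the work surface, if the arm or the gripper's body presses on something with over 40 N, if the wrist force passes 120 N, or if a joint passes its speed limit or range.

## Robot

A 6-joint arm with a two-finger parallel gripper is mounted at the origin on the work surface. World frame = base frame: x ahead of the robot, y to its left, z up, the work surface at z = 0. Lengths are in m, angles in rad, forces in N, time in s.
With the tool pointing down it reaches from about 0.225 to 0.725 m from the base axis. Payload 3.1 kg.
Tool frame: the origin (TCP) lies midway between the tips of the shut fingers; the grasp point (between the pads) lies behind it (bot.tcp_to_grasp is the z of the grasp point in the tool frame, in m); z points along the fingers, x is the direction in which the jaws open and shut, and the axes are right-handed (so a half turn about z gives the same grasp; the last joint's range is limited). The gripper opens to 85 mm and grips with 20 to 120 N. Pads are 22 mm wide; open, the fingers measure 114 mm over their backs; the gripper's body (76 mm by 85 mm) begins 54 mm behind the grasp point. The pads swing forward as they close: fully open they stand 13 mm farther back than shut.
Start: joints at [-1.461, 0.048, 0.099, 1.622, 0, 1.443], TCP at [0.124, -0.51, 0.231] pointing down, gripper open.
Joint ranges: [-2.91, 2.91], [-0.99, 1.94], [-1.21, 1.42], [-2.12, 2.29], [-1.49, 1.47], [-3.14, 3.14]. Speed limits (rad/s): [2.79, 2.79, 3.14, 3.14, 3.14, 3.14].

## Interface

Orientations are given as a 3x3 rotation matrix whose columns are the frame's x, y, z axes.
In Python, from workcell import bot gives the robot as it stands.
- The arm moves only by the tool drive_tool, never from a script. Its argument "deltas" is one flat list of numbers, 7 for each row, row after row: the finger opening in mm, from 0 to 85.4, then the shift along the tool's x, y, z in mm, then the turn, a rotation vector about the tool's x, y, z in degrees. A call has 1 to 5 rows; each row shifts and turns the pose as measured when the row begins, along the tool's axes as they then stand; what a row does not reach is not made up. A row lasts 1/10 s, in which the tool goes at most 50 mm and 8.59 degrees, less where a joint would pass 70% of its speed; a pose out of reach is approached as far as the arm can. A call with a gripper value outside its range is refused whole. The fingers move at their own pace and stop on an object; "grip_force" is the grip in N (left out, the last holds). Time passes only in rows, so rows that do not move let the fingers close. It gives the time, the measured TCP pose, the force and the opening at its end, in the units of the state.
- bot.get_state(): the state, without advancing time (a new reading comes with each control period).
- bot.read_camera(name): name is "side" or "top"; returns the picture (480x640x3 uint8, red, green, blue); there is no depth.
- bot.camera_params(name): a dict with "intrinsics" (3x3 intrinsics, pixels), "cam_to_world" (4x4, takes a point from camera to world coordinates). Camera axes: x right, y up, looking along -z (the intrinsics and any distortion apply to the point x, -y, -z); pixel columns grow to the right and rows downward; lengths in m; the calibration is good to about 2 mm. A picture is of the moment at which its call begins. camera_params takes no time and is no camera call.
- bot.sign_off(): hands the job in, once; it reports no verdict.
The state is a dict: "time_s": time; "joint_positions": joint angles; "joint_vel": joint speeds; "joint_efforts": joint torques, N m; "ee_pos": TCP position; "orientation": TCP orientation; "force": force on the tool from outside, world axes, zero at the start; "torque": the same for the moment, N m; "opening": finger opening in m.
Only numpy, scipy, OpenCV 4.12 (cv2) and the standard library are available. Lean on these libraries where they do the work, as an engineer would, in place of code of your own. Each camera call takes 0.05 s, during which the arm holds its last target. There are 200 camera calls.

## Working session

There is one attempt and no reset: what is moved stays moved. The work goes in short steps, Python scripts to look and compute and a tool call to move; the robot and the scene stay as the last step left them, time stands still between calls to the robot, and variables do not carry over. Pictures are saved under pics/ and viewed, about 8 in all and at most 12, crops included, and the job is handed in when it is done.

Besides the shell and the picture viewer there is one more tool, called after "Call:" by a JSON object that holds its "op" and its "data". drive_tool: Moves the arm, as the interface text tells. Its arguments: {"type":"object","properties":{"deltas":{"type":"array"},"grip_force":{"type":"number"}},"required":["deltas"]}

```bash
mkdir -p pics; ls; cat > h.py <<'E'
import numpy as np, cv2
from workcell import bot
def snap(n,f,crop=None,s=1):
    im=bot.read_camera(n)[:,:,::-1].copy(); cv2.imwrite('pics/raw_'+f,im)
    if crop: x0,y0,x1,y1=crop; im=cv2.resize(im[y0:y1,x0:x1],None,fx=s,fy=s,interpolation=cv2.INTER_CUBIC)
    cv2.imwrite('pics/'+f,im)
def ray(n,u,v):
    p=bot.camera_params(n);K=np.array(p['intrinsics']);T=np.array(p['cam_to_world'])
    d=np.linalg.solve(K,[u,v,1.]); return T[:3,3],T[:3,:3]@(d*[1,-1,-1])
def px(n,u,v,z):
    o,d=ray(n,u,v); return o+d*(z-o[2])/d[2]
def proj(n,P):
    p=bot.camera_params(n);K=np.array(p['intrinsics']);T=np.array(p['cam_to_world'])
    c=(np.atleast_2d(P)-T[:3,3])@T[:3,:3]*[1,-1,-1]; q=c@K.T; return q[:,:2]/q[:,2:]
E
python3 - <<'E'
from h import *
np.set_printoptions(precision=4,suppress=True)
snap('top','t1.png');snap('side','s1.png')
for n in('top','side'):print(bot.camera_params(n))
print(bot.tcp_to_grasp,bot.get_state())
E
```

```text
pics
{'intrinsics': array([[475.1985,   0.    , 316.3879],
       [  0.    , 475.1985, 233.947 ],
       [  0.    ,   0.    ,   1.    ]]), 'cam_to_world': array([[-0.0074,  0.9948, -0.1014,  0.4723],
       [-1.    , -0.0068,  0.0065, -0.0197],
       [ 0.0057,  0.1015,  0.9948,  0.7754],
       [ 0.    ,  0.    ,  0.    ,  1.    ]])}
{'intrinsics': array([[530.9402,   0.    , 312.1702],
       [  0.    , 530.9402, 242.735 ],
       [  0.    ,   0.    ,   1.    ]]), 'cam_to_world': array([[ 0.9746,  0.1122, -0.1939,  0.4122],
       [-0.2228,  0.5765, -0.7861, -0.5968],
       [ 0.0235,  0.8094,  0.5868,  0.5005],
       [ 0.    ,  0.    ,  0.    ,  1.    ]])}
-0.0187 {'time_s': 0.1, 'joint_positions': array([-1.4608,  0.0487,  0.0978,  1.622 , -0.    ,  1.443 ]), 'joint_vel': array([-0.0002, -0.002 ,  0.0031,  0.0009, -0.0003,  0.0009]), 'joint_efforts': array([  0.0025, -33.9854,  32.0935,   0.0159,  -0.0001,  -0.    ]), 'ee_pos': array([ 0.1236, -0.5097,  0.2303]), 'orientation': array([[ 0.2356, -0.9719, -0.0002],
       [-0.9719, -0.2356,  0.002 ],
       [-0.002 , -0.0003, -1.    ]]), 'force': array([-0.6363,  0.2329, -0.0419]), 'torque': array([0.0279, 0.0014, 0.0097]), 'opening': 0.08534815428750658}
```

View pics/t1.png

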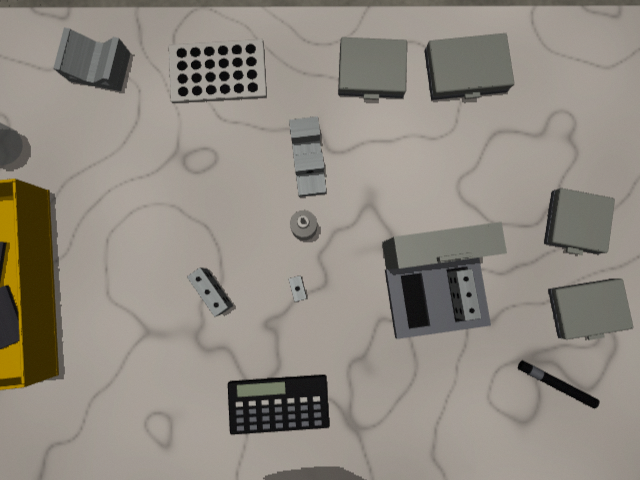

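View pics/s1.png

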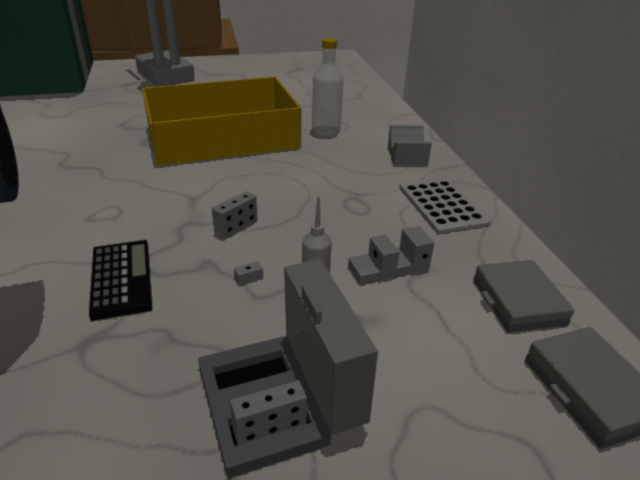

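The top view shows the block at about (209,291), the riser at (298,289), the squeeze bottle at (303,222) and the vise at (308,157). The case is around (440,290), with the empty bay at (414,300) and the mate at (465,294). The lid is roughly upright behind them. I'll enlarge the block and the case.

```bash
python3 - <<'E'
import cv2,numpy as np
im=cv2.imread('pics/raw_t1.png')
def c(x0,y0,x1,y1,s,n):
    a=cv2.resize(im[y0:y1,x0:x1],None,fx=s,fy=s,interpolation=cv2.INTER_CUBIC)
    for x in range(x0,x1,10):
        cv2.line(a,((x-x0)*s,0),((x-x0)*s,6),(0,0,255),1); cv2.putText(a,str(x),((x-x0)*s,18),0,.35,(0,0,255))
    for y in range(y0,y1,10):
        cv2.line(a,(0,(y-y0)*s),(6,(y-y0)*s),(0,0,255),1); cv2.putText(a,str(y),(8,(y-y0)*s+4),0,.35,(0,0,255))
    return a
A=c(180,260,240,330,6,0);B=c(380,220,510,340,5,0)
cv2.imwrite('pics/b.png',cv2.copyMakeBorder(A,0,0,0,0,0));
H=max(A.shape[0],B.shape[0]);o=np.zeros((H,A.shape[1]+B.shape[1],3),np.uint8);o[:A.shape[0],:A.shape[1]]=A;o[:B.shape[0],A.shape[1]:]=B
print(o.shape);o=cv2.resize(o,None,fx=.79,fy=.79,interpolation=cv2.INTER_AREA);cv2.imwrite('pics/c1.png',o)
E
```

```text
(600, 1010, 3)
```

View pics/c1.png

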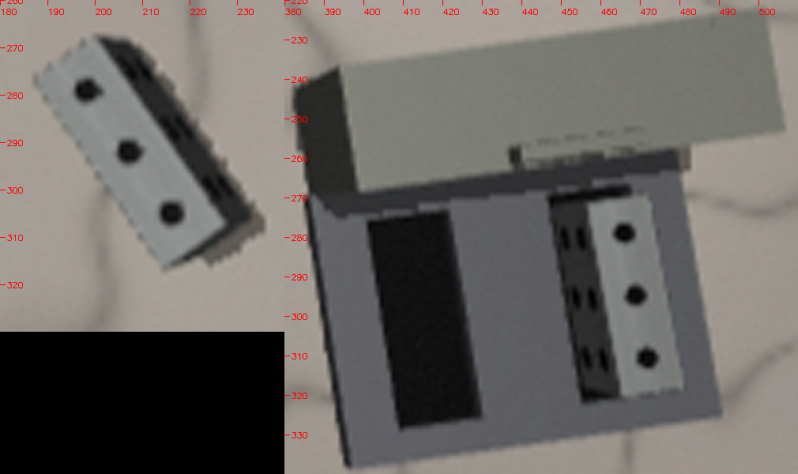

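```bash
cat > m.py <<'E'
from h import *
np.set_printoptions(precision=4,suppress=True)
A=lambda x,y:(180+x/4.74,260+y/4.74)
B=lambda x,y:(380+(x-284.4)/3.95,220+y/3.95)
def rect(pts,z,f,name):
    P=np.array([px('top',*f(*p),z) for p in pts]); c=P.mean(0)
    print(name,'c',c,'sides',[round(float(np.linalg.norm(P[i]-P[i-1]))*1000,1) for i in range(4)])
    a=(P[0]+P[1]-P[2]-P[3]); print('  long axis deg',np.degrees(np.arctan2(a[1],a[0]))); return P
rect([(34,79),(97,36),(228,225),(165,268)],.05,A,'block')
rect([(367,221),(447,211),(481,416),(400,430)],.018,B,'bay')
rect([(587,204),(648,193),(683,386),(621,399)],.055,B,'mate')
print(px('top',*B(352,467),.018),px('top',*B(722,416),.018),'front rim corners')
for p in[(339,66),(358,192),(785,130),(762,12)]:print('lid',px('top',*B(*p),.128))
for n,uv,z in(('riser',(298,289),.01),('squeeze',(303,222),.12),('vise',(308,157),.03)):print(n,px('top',*uv,z))
E
python3 m.py
```

```text
block c [0.4591 0.1409 0.05  ] sides [73.8, 24.1, 73.9, 23.9]
  long axis deg 35.34400234051173
bay c [ 0.4423 -0.1802  0.018 ] sides [83.7, 32.6, 82.2, 32.9]
  long axis deg 7.679141173167559
mate c [ 0.4522 -0.2532  0.055 ] sides [74.5, 23.9, 73.9, 24.2]
  long axis deg 7.937002876151573
[ 0.3843 -0.15    0.018 ] [ 0.4031 -0.2982  0.018 ] front rim corners
lid [ 0.5338 -0.13    0.128 ]
lid [ 0.4902 -0.1355  0.128 ]
lid [ 0.5105 -0.2839  0.128 ]
lid [ 0.5517 -0.2779  0.128 ]
riser [0.4621 0.0054 0.01  ]
squeeze [ 0.556  -0.0055  0.12  ]
vise [ 0.6724 -0.012   0.03  ]
```

Call:
{"op": "drive_tool", "data": {"deltas": [85,0,0,0,0,0,-7.2,85,0,0,0,0,0,-7.2,85,0,0,0,0,0,-7.2,85,-22,-42,0,0,0,0,85,-22,-42,0,0,0,0]}}

```text
time_s: 0.6
ee_pos: [0.1641, -0.425, 0.2241]
orientation: [[0.585, -0.811, -0.002], [-0.811, -0.585, 0.012], [-0.011, -0.005, -1.0]]
force: [1.1, -0.0, -0.2]
opening: 0.0849
```

Call:
{"op": "drive_tool", "data": {"deltas": [85,-22,-42,0,0,0,0,85,-22,-42,0,0,0,0,85,-22,-42,0,0,0,0,85,-22,-42,0,0,0,0,85,-22,-42,0,0,0,0]}}

```text
time_s: 1.1
ee_pos: [0.2719, -0.2041, 0.223]
orientation: [[0.579, -0.815, -0.003], [-0.815, -0.579, 0.017], [-0.016, -0.008, -1.0]]
force: [2.0, -0.6, 0.4]
opening: 0.0848
```

```bash
cat > go.py <<'E'
import sys
from h import *
from scipy.spatial.transform import Rotation as R
np.set_printoptions(precision=2,suppress=True)
# args: x y z (m), tool-x heading deg (tool down): shift in current tool axes, then turn needed
x,y,z,a=map(float,sys.argv[1:5]); a=np.radians(a)
s=bot.get_state();M=np.array(s['orientation'])
X=np.array([np.cos(a),np.sin(a),0]);Z=np.array([0,0,-1.]);G=np.stack([X,np.cross(Z,X),Z],1)
print('t',s['time_s'],'pos',np.array(s['ee_pos'])*1000,'head',np.degrees(np.arctan2(M[1,0],M[0,0])),'open',s['opening'],'F',s['force'],'q',s['joint_positions'])
print('shift now mm',M.T@(np.array([x,y,z])-s['ee_pos'])*1000,'turn',np.degrees(R.from_matrix(M.T@G).as_rotvec()),'shift if turned first',G.T@(np.array([x,y,z])-s['ee_pos'])*1000)
E
python3 go.py .455 .138 .23 -54.7
```

```text
t 1.1 pos [ 271.9  -204.05  222.98] head -54.59112584101398 open 0.08475667043505512 F [ 2.03 -0.59  0.38] q [-0.85 -0.42 -0.32  1.69  0.01  1.67]
shift now mm [-172.79 -347.44   -1.57] turn [-0.44  0.91  0.11] shift if turned first [-173.36 -347.09   -7.02]
```

Call:
{"op": "drive_tool", "data": {"deltas": [85,-22,-44,0,-0.4,0.9,0,85,-22,-44,0,0,0,0,85,-22,-44,0,0,0,0,85,-22,-44,0,0,0,0,85,-22,-44,0,0,0,0]}}

```text
time_s: 1.6
ee_pos: [0.387, 0.0182, 0.2225]
orientation: [[0.577, -0.816, 0.004], [-0.816, -0.577, -0.001], [0.003, -0.002, -1.0]]
force: [0.2, -1.7, 0.2]
opening: 0.0851
```

Call:
{"op": "drive_tool", "data": {"deltas": [85,-22,-44,0,0,0,0,85,-22,-44,0,0,0,0,85,-12,-24,0,0,0,0,85,0,0,0,0,0,0]}}

```text
time_s: 2.0
ee_pos: [0.4464, 0.137, 0.2198]
orientation: [[0.585, -0.811, 0.002], [-0.811, -0.585, -0.001], [0.002, -0.001, -1.0]]
force: [-0.7, -0.2, 0.0]
opening: 0.0848
```

```bash
python3 go.py .455 .138 .13 -54.7
```

```text
t 2.0 pos [446.39 137.05 219.8 ] head -54.163190097980554 open 0.08479556507854523 F [-0.66 -0.17  0.02] q [ 0.15 -0.11 -0.07  1.6  -0.    2.67]
shift now mm [ 4.11 -7.47 89.81] turn [-0.04 -0.1   0.54] shift if turned first [ 4.19 -7.58 89.8 ]
```

Call:
{"op": "drive_tool", "data": {"deltas": [85,4,-7.5,45,0,0,0.5,85,0,0,45,0,0,0,85,0,0,0,0,0,0]}}

```text
time_s: 2.3
ee_pos: [0.4536, 0.1381, 0.1264]
orientation: [[0.58, -0.814, -0.001], [-0.814, -0.58, -0.003], [0.001, 0.002, -1.0]]
force: [-1.5, 0.5, -0.5]
opening: 0.085
```

```bash
python3 - <<'E'
from h import *
snap('top','t2.png',(140,220,300,340),5)
E
python3 go.py .455 .138 .020 -54.7
```

```text
t 2.35 pos [456.41 138.49 130.52] head -54.55027653171186 open 0.08519324941748985 F [-0.08 -0.2   0.49] q [ 0.16 -0.08 -0.23  1.42 -0.    2.68]
shift now mm [ -0.91   1.87 110.51] turn [-0.22 -0.25  0.15] shift if turned first [ -0.41   1.43 110.52]
```

View pics/t2.png

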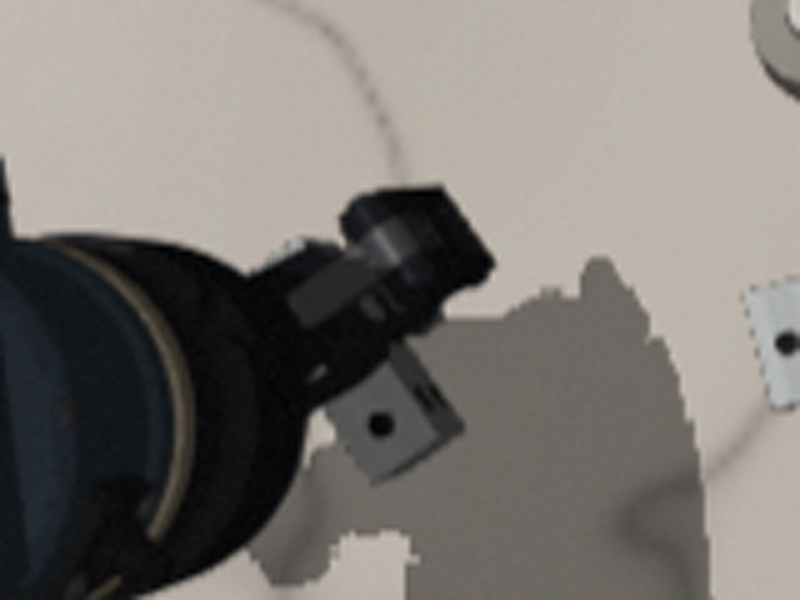

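The block's near end, at about (217,305) in full-frame pixels, shows between the fingers, so the jaws straddle it. I'll go down and close.

Call:
{"op": "drive_tool", "data": {"deltas": [85,-0.5,1.5,35,0,0,0,85,0,0,35,0,0,0,85,0,0,25,0,0,0,85,0,0,10,0,0,0,85,0,0,0,0,0,0]}}

```text
time_s: 2.85
ee_pos: [0.4679, 0.1367, 0.0397]
orientation: [[0.576, -0.817, 0.031], [-0.817, -0.576, 0.002], [0.017, -0.026, -1.0]]
force: [0.0, -0.5, -0.3]
opening: 0.0849
```

```bash
python3 go.py .455 .138 .020 -54.7
```

```text
t 2.85 pos [467.94 136.72  39.75] head -54.81424993161793 open 0.0848852873112795 F [ 0.01 -0.54 -0.31] q [ 0.15 -0.04 -0.37  1.21 -0.    2.68]
shift now mm [-8.84 10.35 19.33] turn [-1.52 -0.96 -0.1 ] shift if turned first [-8.53  9.82 19.75]
```

Call:
{"op": "drive_tool", "data": {"deltas": [85,-8.5,10,6,-1.5,-1,0,85,0,0,6,0,0,0,85,0,0,5,0,0,0,85,0,0,0,0,0,0]}}

```text
time_s: 3.25
ee_pos: [0.46, 0.1385, 0.0289]
orientation: [[0.576, -0.818, 0.009], [-0.818, -0.576, 0.002], [0.003, -0.009, -1.0]]
force: [-0.7, -0.1, -0.2]
opening: 0.0848
```

```bash
python3 go.py .455 .138 .020 -54.7
```

```text
t 3.25 pos [459.97 138.5   28.93] head -54.84432684250271 open 0.08481786870135848 F [-0.65 -0.11 -0.21] q [ 0.15 -0.02 -0.38  1.21  0.    2.68]
shift now mm [-2.48  4.43  8.88] turn [-0.52 -0.2  -0.14] shift if turned first [-2.46  4.34  8.93]
```

Call:
{"op": "drive_tool", "data": {"deltas": [85,-2.5,4.5,5,-0.6,-0.2,0,85,0,0,5,0,0,0,85,0,0,0,0,0,0]}}

```text
time_s: 3.55
ee_pos: [0.455, 0.1381, 0.0188]
orientation: [[0.576, -0.817, -0.001], [-0.817, -0.576, -0.001], [0.0, 0.001, -1.0]]
force: [-0.1, -0.7, 0.6]
opening: 0.0852
```

```bash
python3 go.py .455 .138 .020 -54.7
```

```text
t 3.55 pos [455.03 138.13  18.78] head -54.824552158851894 open 0.08518824252832603 F [-0.09 -0.65  0.6 ] q [ 0.15 -0.01 -0.39  1.19 -0.    2.68]
shift now mm [ 0.09  0.1  -1.22] turn [ 0.06 -0.02 -0.12] shift if turned first [ 0.09  0.1  -1.22]
```

Call:
{"op": "drive_tool", "data": {"deltas": [60,0,0,-1.2,0,0,0,40,0,0,0,0,0,0,15,0,0,0,0,0,0,15,0,0,0,0,0,0,15,0,0,0,0,0,0], "grip_force": 60}}

```text
time_s: 4.05
ee_pos: [0.4551, 0.1379, 0.0201]
orientation: [[0.576, -0.817, -0.0], [-0.817, -0.576, -0.001], [0.001, 0.001, -1.0]]
force: [-0.6, -0.6, -0.9]
opening: 0.0241
```

Call:
{"op": "drive_tool", "data": {"deltas": [15,0,0,0,0,0,0,15,0,0,0,0,0,0,15,0,0,0,0,0,0,15,0,0,0,0,0,0]}}

```text
time_s: 4.45
ee_pos: [0.4551, 0.138, 0.0201]
orientation: [[0.576, -0.817, -0.001], [-0.817, -0.576, -0.001], [0.001, 0.001, -1.0]]
force: [-0.2, -0.2, 0.3]
opening: 0.0241
```

```bash
python3 go.py .455 .138 .020 -54.7
```

```text
t 4.45 pos [455.11 137.96  20.06] head -54.827821957962335 open 0.02410921108156205 F [-0.17 -0.21  0.29] q [ 0.15 -0.02 -0.39  1.2  -0.    2.68]
shift now mm [-0.09  0.06  0.06] turn [ 0.07 -0.03 -0.13] shift if turned first [-0.09  0.06  0.06]
```

Call:
{"op": "drive_tool", "data": {"deltas": [15,0,0,-20,0,0,0,15,0,0,-25,0,0,0,15,0,0,-25,0,0,0,15,0,0,-25,0,0,0,15,0,0,-25,0,0,0]}}

```text
time_s: 4.95
ee_pos: [0.4442, 0.1368, 0.1298]
orientation: [[0.576, -0.817, -0.031], [-0.817, -0.576, -0.005], [-0.014, 0.028, -1.0]]
force: [1.3, 0.3, -6.0]
opening: 0.024
```

Call:
{"op": "drive_tool", "data": {"deltas": [15,0,0,-25,0,0,0,15,0,0,-25,0,0,0,15,0,0,-25,0,0,0,15,0,0,-10,0,0,0,15,0,0,0,0,0,0]}}

```text
time_s: 5.45
ee_pos: [0.4439, 0.1372, 0.2132]
orientation: [[0.576, -0.816, -0.041], [-0.817, -0.576, -0.006], [-0.019, 0.037, -0.999]]
force: [0.3, -0.7, -5.7]
opening: 0.0243
```

```bash
python3 go.py .437 -.181 .220 -82.4
```

```text
t 5.45 pos [443.9  137.18 213.17] head -54.82918892698114 open 0.024317510665621413 F [ 0.27 -0.65 -5.72] q [ 0.15 -0.07 -0.05  1.63  0.    2.68]
shift now mm [255.95 189.22  -4.72] turn [ 2.34  0.56 27.59] shift if turned first [314.48  48.92  -6.83]
```

Call:
{"op": "drive_tool", "data": {"deltas": [15,0,0,0,2.3,0.6,7,15,0,0,0,0,0,7,15,0,0,0,0,0,7,15,0,0,0,0,0,6.6,15,0,0,0,0,0,0]}}

```text
time_s: 5.95
ee_pos: [0.4395, 0.1284, 0.2015]
orientation: [[0.129, -0.991, -0.02], [-0.992, -0.129, 0.012], [-0.014, 0.018, -1.0]]
force: [-0.8, 1.5, -4.8]
opening: 0.0241
```

```bash
python3 go.py .437 -.181 .220 -82.4
```

```text
t 5.95 pos [439.5  128.44 201.51] head -82.6044522053739 open 0.024096096004120358 F [-0.77  1.5  -4.76] q [ 0.13 -0.11 -0.12  1.59  0.01  3.14]
shift now mm [306.25  42.72 -22.04] turn [ 1.06  0.81 -0.2 ] shift if turned first [306.39  43.4  -18.49]
```

Call:
{"op": "drive_tool", "data": {"deltas": [15,20,3,-6,0,0,-4,15,30,4,-6,0,0,0,15,40,6,-6,0,0,0,15,40,6,-4,0,0,0,15,40,6,-2,0,0,0]}}

```text
time_s: 6.45
ee_pos: [0.4443, -0.0421, 0.2136]
orientation: [[0.211, -0.977, -0.036], [-0.977, -0.211, 0.017], [-0.024, 0.031, -0.999]]
force: [1.3, -0.3, -5.7]
opening: 0.0241
```

```bash
python3 go.py .437 -.181 .220 -82.4
```

```text
t 6.45 pos [444.29 -42.13 213.61] head -77.83452696185545 open 0.024140607454670043 F [ 1.34 -0.26 -5.66] q [-0.25 -0.12 -0.1   1.63  0.01  2.68]
shift now mm [134.02  36.68  -8.51] turn [1.84 1.32 4.59] shift if turned first [136.68  25.6   -6.39]
```

Call:
{"op": "drive_tool", "data": {"deltas": [15,0,0,-4,1.8,1.3,4.6,15,40,7,0,0,0,0,15,40,7,0,0,0,0,15,30,5,0,0,0,0,15,0,0,0,0,0,0]}}

```text
time_s: 6.95
ee_pos: [0.4369, -0.1599, 0.2091]
orientation: [[0.122, -0.992, -0.01], [-0.992, -0.122, 0.003], [-0.005, 0.009, -1.0]]
force: [-1.2, 0.2, -4.8]
opening: 0.0241
```

```bash
python3 go.py .437 -.181 .180 -82.4
```

```text
t 6.95 pos [ 436.91 -159.93  209.06] head -82.96586428234194 open 0.02407499226199361 F [-1.2   0.22 -4.81] q [-0.49 -0.1  -0.09  1.59 -0.    2.52]
shift now mm [21.05  2.22 28.99] turn [ 0.54  0.26 -0.56] shift if turned first [20.89  2.69 29.06]
```

Call:
{"op": "drive_tool", "data": {"deltas": [15,21,2.5,15,0.5,0.3,-0.5,15,0,0,20,0,0,0,15,0,0,20,0,0,0,15,0,0,15,0,0,0,15,0,0,0,0,0,0]}}

```text
time_s: 7.45
ee_pos: [0.434, -0.178, 0.1299]
orientation: [[0.129, -0.992, -0.008], [-0.992, -0.129, 0.009], [-0.01, 0.007, -1.0]]
force: [-0.6, -0.2, -6.2]
opening: 0.0242
```

```bash
python3 go.py .437 -.181 .090 -82.4
```

```text
t 7.45 pos [ 434.05 -177.96  129.87] head -82.60681566141001 open 0.024201020096634118 F [-0.57 -0.16 -6.16] q [-0.53 -0.08 -0.23  1.43  0.    2.48]
shift now mm [ 3.78 -2.83 39.81] turn [ 0.42  0.55 -0.2 ] shift if turned first [ 3.4  -2.53 39.87]
```

Call:
{"op": "drive_tool", "data": {"deltas": [15,3.5,-2.5,12,0.4,0.5,0.2,15,0,0,12,0,0,0,15,0,0,12,0,0,0,15,0,0,0,0,0,0,15,0,0,0,0,0,0]}}

```text
time_s: 7.95
ee_pos: [0.4362, -0.178, 0.0911]
orientation: [[0.127, -0.992, -0.003], [-0.992, -0.127, 0.004], [-0.005, 0.003, -1.0]]
force: [-0.2, 0.1, -4.4]
opening: 0.0238
```

```bash
python3 go.py .437 -.181 .070 -82.4; python3 - <<'E'
from h import *
snap('side','s2.png',(190,250,390,400),4)
snap('top','t3.png',(380,210,510,340),4)
a=cv2.imread('pics/s2.png');print(a.shape)
E
```

```text
t 7.95 pos [ 436.24 -178.01   91.12] head -82.6844501655186 open 0.023784649219674124 F [-0.18  0.07 -4.4 ] q [-0.53 -0.07 -0.3   1.35  0.    2.48]
shift now mm [ 3.16 -0.43 21.1 ] turn [ 0.15  0.26 -0.28] shift if turned first [ 3.07 -0.36 21.12]
(600, 800, 3)
```

View pics/s2.png

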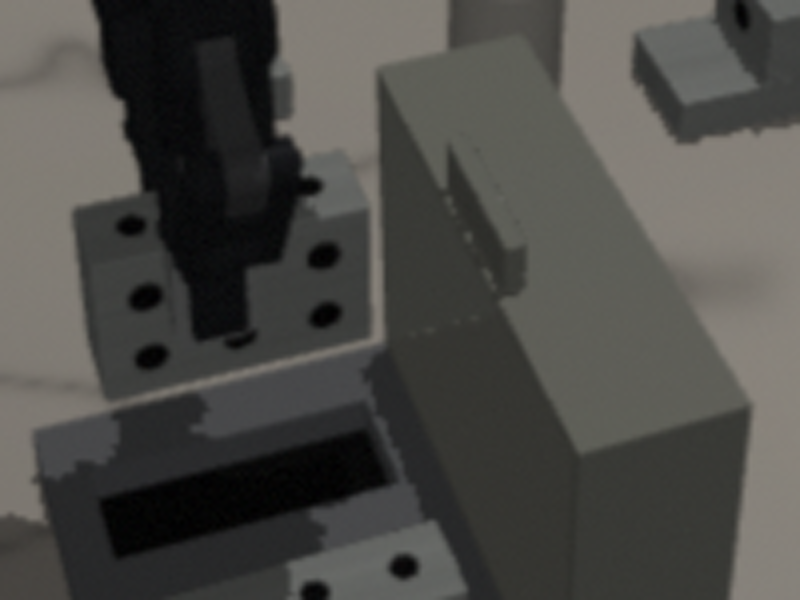

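View pics/t3.png

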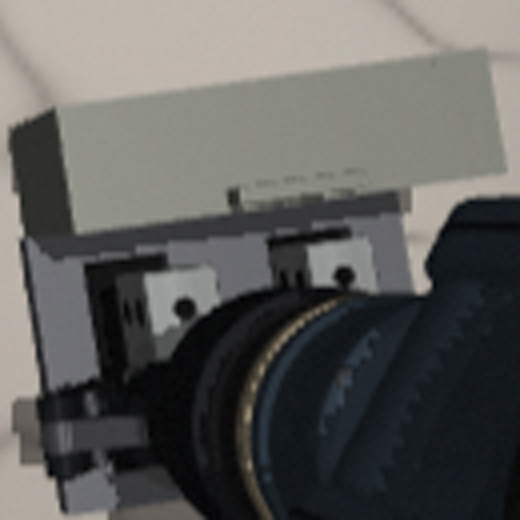

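```bash
python3 - <<'E'
from h import *
np.set_printoptions(precision=4,suppress=True)
c=np.array([.4422,-.1803]);a=np.radians(7.6);X=np.array([np.cos(a),np.sin(a)]);Y=np.array([-X[1],X[0]])
L=lambda P:((P[:2]-c)@X*1000,(P[:2]-c)@Y*1000)
S=lambda x,y:(190+x/4,250+y/4); T=lambda x,y:(380+x/4,210+y/4)
zb=.0711
for n,p in(('block bot front',(110,400)),('block bot rear',(378,335))):print(n,L(px('side',*S(*p),zb)))
for n,p in(('block top front -y',(88,258)),('block top rear -y',(370,208)),('rear +y',(343,150))):print(n,L(px('side',*S(*p),zb+.05)))
for p in[(100,500),(116,558),(393,488),(365,403)]:print('bay side',L(px('side',*S(*p),.018)))
for p in[(145,270),(213,265)]:print('blk top',L(px('top',*T(*p),zb+.05)))
print('tcp',L(np.array(bot.get_state()['ee_pos'])))
E
```

```text
block bot front (np.float64(-32.890969658825206), np.float64(-8.5404772278418))
block bot rear (np.float64(42.30902291128585), np.float64(-9.268910097869833))
block top front -y (np.float64(-33.87487102031864), np.float64(-5.846184682482516))
block top rear -y (np.float64(39.801325115361685), np.float64(-11.31076063641726))
rear +y (np.float64(40.018576362340816), np.float64(13.241858275291532))
bay side (np.float64(-37.340002242425506), np.float64(4.329359220074369))
bay side (np.float64(-37.47189718376602), np.float64(-17.355422924670467))
bay side (np.float64(43.21136934520861), np.float64(-19.279647845255163))
bay side (np.float64(45.5634928210065), np.float64(14.55619774554446))
blk top (np.float64(38.11062565892107), np.float64(14.780985419995858))
blk top (np.float64(36.53640333266788), np.float64(-8.645543416871238))
tcp (np.float64(-5.603488765135731), np.float64(2.916575574377879))
```

Both cameras agree that the block is centred lengthwise in the bay and about 3 mm too far to +y. I'll shift it 3 mm and lower it in stages.

Call:
{"op": "drive_tool", "data": {"deltas": [15,3.2,0,10,0.1,0.2,-0.2,15,0,0,12,0,0,0,15,0,0,10,0,0,0,15,0,0,6,0,0,0,15,0,0,0,0,0,0]}}

```text
time_s: 8.55
ee_pos: [0.4375, -0.1822, 0.0513]
orientation: [[0.131, -0.991, 0.002], [-0.991, -0.131, -0.001], [0.001, -0.001, -1.0]]
force: [0.0, -1.3, -4.4]
opening: 0.0241
```

```bash
python3 go.py .437 -.181 .026 -82.4
```

```text
t 8.55 pos [ 437.51 -182.24   51.28] head -82.49735874131927 open 0.024137682850341565 F [ 0.02 -1.3  -4.37] q [-0.54 -0.05 -0.36  1.26  0.    2.47]
shift now mm [-1.32  0.38 25.28] turn [-0.08 -0.06 -0.1 ] shift if turned first [-1.29  0.34 25.28]
```

Call:
{"op": "drive_tool", "data": {"deltas": [15,-1,0.3,6,0,0,0,15,0,0,6,0,0,0,15,0,0,5,0,0,0,15,0,0,3,0,0,0,15,0,0,0,0,0,0]}}

```text
time_s: 9.05
ee_pos: [0.4371, -0.1812, 0.0295]
orientation: [[0.131, -0.991, 0.001], [-0.991, -0.131, -0.001], [0.001, -0.001, -1.0]]
force: [0.9, -0.1, -5.7]
opening: 0.024
```

```bash
python3 go.py .437 -.181 .0255 -82.4
```

```text
t 9.05 pos [ 437.09 -181.18   29.48] head -82.4965061196753 open 0.02403948521345316 F [ 0.94 -0.13 -5.69] q [-0.53 -0.03 -0.39  1.21  0.    2.48]
shift now mm [-0.19  0.07  3.98] turn [-0.08 -0.05 -0.1 ] shift if turned first [-0.19  0.07  3.98]
```

Call:
{"op": "drive_tool", "data": {"deltas": [15,0,0,2.5,0,0,0,15,0,0,1.5,0,0,0,15,0,0,0.5,0,0,0,15,0,0,0,0,0,0]}}

```text
time_s: 9.45
ee_pos: [0.4378, -0.1815, 0.0253]
orientation: [[0.131, -0.991, 0.003], [-0.991, -0.131, -0.001], [0.002, -0.003, -1.0]]
force: [0.5, 0.1, -4.6]
opening: 0.024
```

Call:
{"op": "drive_tool", "data": {"deltas": [15,0,0,0.6,0,0,0,15,0,0,0.4,0,0,0,15,0,0,0,0,0,0]}}

```text
time_s: 9.75
ee_pos: [0.438, -0.1817, 0.0253]
orientation: [[0.131, -0.991, 0.003], [-0.991, -0.131, -0.002], [0.002, -0.003, -1.0]]
force: [0.7, 0.3, -5.2]
opening: 0.0241
```

Call:
{"op": "drive_tool", "data": {"deltas": [15,0,0,1.2,0,0,0,15,0,0,0,0,0,0]}}

```text
time_s: 9.95
ee_pos: [0.4385, -0.1819, 0.0253]
orientation: [[0.131, -0.991, 0.005], [-0.991, -0.131, -0.002], [0.003, -0.004, -1.0]]
force: [0.1, -0.0, -6.6]
opening: 0.024
```

Call:
{"op": "drive_tool", "data": {"deltas": [30,0,0,0,0,0,0,45,0,0,0,0,0,0,50,0,0,0,0,0,0,50,0,0,0,0,0,0]}}

```text
time_s: 10.35
ee_pos: [0.4421, -0.184, 0.0283]
orientation: [[0.131, -0.991, 0.012], [-0.991, -0.131, -0.007], [0.008, -0.011, -1.0]]
force: [0.2, 0.1, -0.1]
opening: 0.0499
```

```bash
python3 go.py .437 -.181 .12 -82.4
```

```text
t 10.35 pos [ 442.1  -184.02   28.35] head -82.49599308968989 open 0.049924594313931835 F [ 0.22  0.1  -0.12] q [-0.53 -0.03 -0.39  1.2   0.    2.48]
shift now mm [ -2.89   3.62 -91.72] turn [-0.65 -0.48 -0.09] shift if turned first [ -3.67   4.65 -91.65]
```

Call:
{"op": "drive_tool", "data": {"deltas": [50,-2,3,-12,-0.6,-0.5,0,50,0,0,-15,0,0,0,50,0,0,-25,0,0,0,50,0,0,-35,0,0,0,50,0,0,0,0,0,0]}}

```text
time_s: 10.85
ee_pos: [0.4386, -0.1824, 0.1181]
orientation: [[0.131, -0.991, 0.001], [-0.991, -0.131, 0.001], [-0.001, -0.001, -1.0]]
force: [0.2, -0.1, 0.9]
opening: 0.05
```

```bash
python3 go.py .437 -.181 .15 -82.4
```

```text
t 10.85 pos [ 438.64 -182.41  118.1 ] head -82.496111519104 open 0.049954035160898205 F [ 0.24 -0.13  0.92] q [-0.54 -0.08 -0.25  1.4   0.    2.47]
shift now mm [ -1.64   1.42 -31.9 ] turn [-0.04  0.04 -0.1 ] shift if turned first [ -1.62   1.44 -31.9 ]
```

Call:
{"op": "drive_tool", "data": {"deltas": [50,0,0,-30,0,0,0,20,0,0,-35,0,0,0,0,0,0,-35,0,0,0,0,0,0,0,0,0,0]}}

```text
time_s: 11.25
ee_pos: [0.4377, -0.182, 0.2196]
orientation: [[0.131, -0.991, -0.001], [-0.991, -0.131, 0.002], [-0.002, 0.001, -1.0]]
force: [0.4, 0.3, 0.9]
opening: 0.0068
```

```bash
python3 go.py .5716 -.2004 .21 -82.4; python3 - <<'E'
from h import *
snap('side','s3.png',(190,250,390,400),4)
E
```

```text
t 11.25 pos [ 437.73 -181.98  219.57] head -82.5004048969554 open 0.006758440503601887 F [0.38 0.25 0.91] q [-0.54 -0.08 -0.05  1.6   0.    2.47]
shift now mm [  35.75 -130.33    9.35] turn [ 0.06  0.12 -0.1 ] shift if turned first [  35.96 -130.25    9.57]
```

View pics/s3.png

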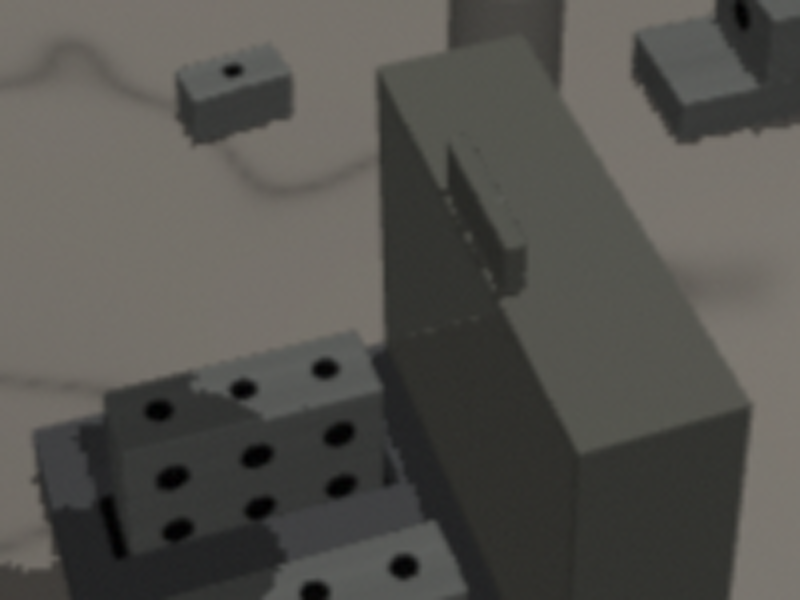

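The block stands upright in the bay, with its top at about (105–380, 335–445) in the crop and gaps at both ends. The lid hasn't moved. Next I'll go behind the lid.

Call:
{"op": "drive_tool", "data": {"deltas": [0,9,-32,0,0,0,0,0,9,-32,0,0,0,0,0,9,-32,0,0,0,0,0,9,-34,0,0,0,0,0,0,0,0,0,0,0]}}

```text
time_s: 11.8
ee_pos: [0.5709, -0.1993, 0.2045]
orientation: [[0.129, -0.992, -0.018], [-0.992, -0.129, 0.01], [-0.012, 0.016, -1.0]]
force: [-0.8, 0.1, -1.0]
opening: 0.0002
```

```bash
python3 go.py .5716 -.2004 .105 -82.4
```

```text
t 11.8 pos [ 570.89 -199.26  204.47] head -82.60040417967139 open 0.0002302727340012823 F [-0.83  0.08 -1.03] q [-0.45  0.28  0.3   1.62  0.    2.56]
shift now mm [ 2.44 -2.16 99.42] turn [ 0.92  0.7  -0.19] shift if turned first [ 1.22 -0.55 99.47]
```

Call:
{"op": "drive_tool", "data": {"deltas": [0,1,-3,22,0.9,0.7,0,0,0,0,22,0,0,0,0,0,0,22,0,0,0,0,0,0,18,0,0,0,0,0,0,0,0,0,0]}}

```text
time_s: 12.3
ee_pos: [0.5688, -0.1976, 0.1087]
orientation: [[0.129, -0.992, -0.012], [-0.992, -0.13, 0.005], [-0.006, 0.012, -1.0]]
force: [-1.4, -0.2, 0.2]
opening: -0.0001
```

```bash
python3 go.py .5716 -.2004 .103 -82.4
```

```text
t 12.3 pos [ 568.77 -197.63  108.73] head -82.5594230020829 open -0.00010991320074407372 F [-1.36 -0.24  0.24] q [-0.45  0.27  0.1   1.42 -0.    2.57]
shift now mm [ 3.15 -2.52  5.68] turn [ 0.67  0.36 -0.16] shift if turned first [ 3.12 -2.44  5.73]
```

Call:
{"op": "drive_tool", "data": {"deltas": [0,3,5,5,0.6,0.4,0,0,0,8,0,0,0,0,0,0,8,0,0,0,0,0,0,0,0,0,0,0]}}

```text
time_s: 12.7
ee_pos: [0.5482, -0.2028, 0.1058]
orientation: [[0.13, -0.991, 0.005], [-0.991, -0.13, -0.0], [0.001, -0.004, -1.0]]
force: [-0.1, -0.1, -0.0]
opening: 0.0001
```

Call:
{"op": "drive_tool", "data": {"deltas": [0,0,10,0,0,0,0,0,0,10,0,0,0,0,0,0,10,0,0,0,0]}}

```text
time_s: 13.0
ee_pos: [0.5213, -0.207, 0.1108]
orientation: [[0.132, -0.991, 0.016], [-0.991, -0.132, -0.002], [0.004, -0.016, -1.0]]
force: [1.7, 1.8, 3.2]
opening: 0.0001
```

```bash
python3 go.py .4507 -.2165 .105 -82.4
```

```text
t 13.0 pos [ 521.32 -206.99  110.81] head -82.41791110110594 open 5.884916753277635e-05 F [1.71 1.81 3.21] q [-0.5   0.13 -0.05  1.37  0.01  2.51]
shift now mm [ 0.09 71.35  4.68] turn [-0.91 -0.21 -0.02] shift if turned first [ 0.09 71.26  5.81]
```

Call:
{"op": "drive_tool", "data": {"deltas": [0,0,10,2,-0.9,0,0,0,0,10,1,-0.3,0,0,0,0,10,1,-0.3,0,0,0,0,10,1,-0.3,0,0]}}

```text
time_s: 13.4
ee_pos: [0.4765, -0.2132, 0.105]
orientation: [[0.131, -0.991, -0.02], [-0.991, -0.131, -0.007], [0.005, 0.021, -1.0]]
force: [1.4, 0.2, 0.2]
opening: -0.0002
```

```bash
python3 go.py .4507 -.2165 .105 -82.4
```

```text
t 13.4 pos [ 476.53 -213.21  105.03] head -82.46079471691702 open -0.00024310140404564957 F [1.43 0.16 0.18] q [-0.54  0.07 -0.13  1.39 -0.02  2.47]
shift now mm [-0.12 26.03  0.58] turn [ 1.2  -0.27 -0.06] shift if turned first [-0.15 26.03  0.03]
```

Call:
{"op": "drive_tool", "data": {"deltas": [0,0,9,0,1.2,0,0,0,0,9,0,0,0,0,0,0,8,0,0,0,0]}}

```text
time_s: 13.7
ee_pos: [0.4454, -0.2165, 0.1019]
orientation: [[0.13, -0.991, -0.007], [-0.991, -0.13, -0.003], [0.002, 0.007, -1.0]]
force: [1.5, -0.5, -0.1]
opening: -0.0003
```

```bash
python3 go.py .4223 -.2203 .075 -82.4;  python3 - <<'E'
from h import *
snap('side','s4.png',(150,200,410,395),3)
E
```

```text
t 13.7 pos [ 445.44 -216.54  101.93] head -82.51967940991575 open -0.00031230748324877526 F [ 1.46 -0.54 -0.09] q [-0.58 -0.01 -0.22  1.37 -0.01  2.43]
shift now mm [ 0.67 23.24 27.1 ] turn [ 0.42 -0.11 -0.12] shift if turned first [ 0.67 23.44 26.93]
```

View pics/s4.png

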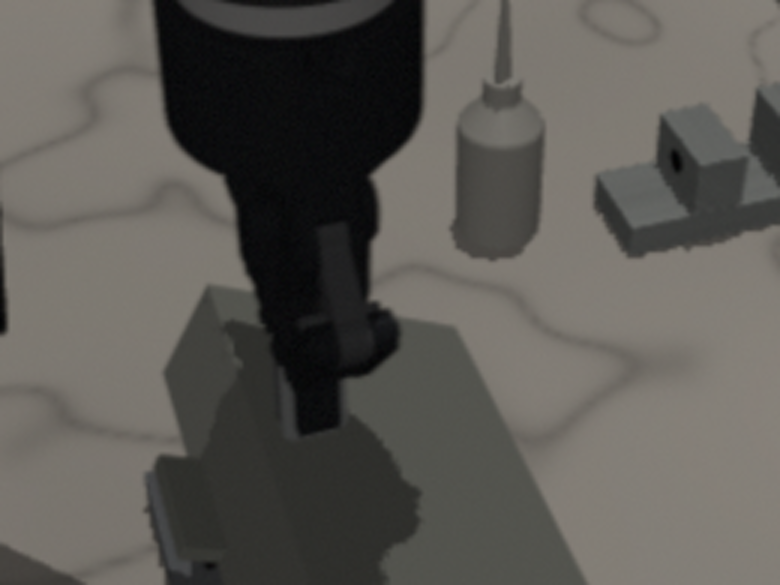

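The lid is down to about 30°, with the fingertips on its top plate at about (315,435) in the crop. Now I'll press down.

Call:
{"op": "drive_tool", "data": {"deltas": [0,0,7,4,0.4,0,0,0,0,7,6,0,0,0,0,0,7,8,0,0,0,0,0,3,8,0,0,0]}}

```text
time_s: 14.15
ee_pos: [0.418, -0.2206, 0.0751]
orientation: [[0.129, -0.992, -0.004], [-0.992, -0.129, -0.003], [0.003, 0.004, -1.0]]
force: [-1.2, -0.5, 2.0]
opening: -0.0005
```

```bash
python3 go.py .4223 -.2203 .062 -82.4
```

```text
t 14.15 pos [ 418.05 -220.58   75.1 ] head -82.58832243835182 open -0.0004865806910220252 F [-1.2  -0.55  1.99] q [-0.62 -0.06 -0.32  1.31 -0.    2.39]
shift now mm [ 0.23 -4.31 13.09] turn [ 0.24 -0.16 -0.19] shift if turned first [ 0.28 -4.25 13.1 ]
```

Call:
{"op": "drive_tool", "data": {"deltas": [0,0,0,6,0.2,0,0,0,0,0,5,0,0,0,0,0,0,3,0,0,0,0,0,0,0,0,0,0]}}

```text
time_s: 14.55
ee_pos: [0.4164, -0.2208, 0.0627]
orientation: [[0.128, -0.992, -0.003], [-0.992, -0.128, -0.004], [0.003, 0.003, -1.0]]
force: [-0.5, -0.3, 0.0]
opening: -0.0
```

Call:
{"op": "drive_tool", "data": {"deltas": [0,0,0,3,0,0,0,0,0,0,3,0,0,0,0,0,0,3,0,0,0]}}

```text
time_s: 14.85
ee_pos: [0.4171, -0.2212, 0.0618]
orientation: [[0.129, -0.992, -0.002], [-0.992, -0.129, -0.006], [0.006, 0.002, -1.0]]
force: [-7.6, 4.8, 18.6]
opening: -0.0001
```

Call:
{"op": "drive_tool", "data": {"deltas": [0,0,0,3,0,0,0,0,0,0,3,0,0,0]}}

```text
time_s: 15.05
ee_pos: [0.4171, -0.2212, 0.0618]
orientation: [[0.13, -0.992, -0.001], [-0.991, -0.13, -0.008], [0.007, 0.002, -1.0]]
force: [-6.9, 2.9, 17.6]
opening: 0.0001
```

There is a firm stop at z = 61.8 mm, against 62 mm expected when shut. I'll retreat and check.

Call:
{"op": "drive_tool", "data": {"deltas": [0,0,0,-10,0,0,0,0,0,0,-30,0,0,0,0,0,0,-40,0,0,0,0,0,30,-40,0,0,0,0,0,40,-20,0,0,0]}}

```text
time_s: 15.55
ee_pos: [0.3477, -0.227, 0.1997]
orientation: [[0.137, -0.991, -0.009], [-0.991, -0.137, -0.0], [-0.001, 0.009, -1.0]]
force: [-0.4, -0.5, 1.2]
opening: 0.0003
```

Call:
{"op": "drive_tool", "data": {"deltas": [0,30,20,0,0,0,0,0,40,10,0,0,0,0,0,40,0,0,0,0,0,0,30,0,0,0,0,0,0,0,0,0,0,0,0]}}

```text
time_s: 16.05
ee_pos: [0.3365, -0.3768, 0.2044]
orientation: [[0.136, -0.991, -0.0], [-0.991, -0.136, -0.008], [0.008, 0.001, -1.0]]
force: [0.0, 0.6, -0.1]
opening: 0.0001
```

```bash
python3 - <<'E'
from h import *
s=bot.get_state();print(s['time_s'],s['ee_pos'],s['force'])
bot.read_camera
snap('side','s5.png',(160,160,460,480),1);a=cv2.imread('pics/raw_s5.png')[180:460,160:460]
snap('top','t5.png');b=cv2.imread('pics/raw_t5.png')[110:350,180:520]
a=cv2.resize(a,None,fx=1.35,fy=1.35,interpolation=3);b=cv2.resize(b,(int(340*a.shape[0]/240*.69),int(a.shape[0]*.69)),interpolation=3)
o=np.zeros((a.shape[0],a.shape[1]+b.shape[1],3),np.uint8);o[:,:a.shape[1]]=a;o[:b.shape[0],a.shape[1]:]=b;print(o.shape);cv2.imwrite('pics/f.png',o)
E
```

```text
16.05 [ 0.3364593  -0.37675489  0.20435731] [ 0.02561024  0.55248218 -0.13355469]
(378, 774, 3)
```

View pics/f.png

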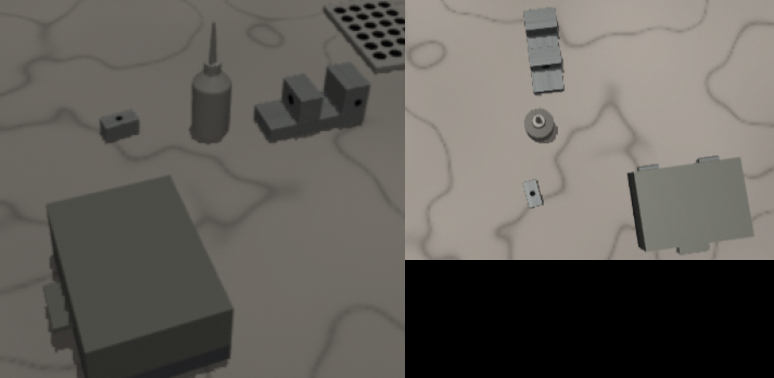

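The lid is flush on the base all round, and the vise, bottle and riser are where they were. The arm is clear, so I'll hand in.

```bash
python3 -c "
from workcell import bot
print(bot.sign_off())"
```

```text
the job is handed in; nothing more can be done
None
```

I put the block upright and lengthwise in the empty bay beside its mate, then swung the lid fully shut, and handed the job in at about 16 s.

- **Block:** before I closed the lid, the side view showed it upright and straight in the bay, with gaps at both ends.
- **Lid:** pressing on it met a firm stop at 61.8 mm with about 18 N; 62 mm is expected when shut. The last pictures show it flush on the base.
- **Bystanders:** the vise, squeeze bottle and riser look unmoved in the last pictures. The mate is now under the lid. It looked unmoved in the last picture before I closed it, and nothing touched it.
- **Arm:** it was clear of everything at hand-in, and contact forces stayed low throughout.

- **Disagreement:** the two cameras differed by about 2 mm on the bay's position, which was within the bay's clearance.
- **Near limit:** the last joint read 3.14 rad, right at its limit, for a moment on the way to the bay. I turned it back at once.

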